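# Refit the humidity knob of the book-store dry-air unit

### The job

The dial knob has come off the dry-air unit. Put it back on the unit's D-shaped spindle with the flats matching, press it down until it snaps fully home, and then turn it clockwise until its white pointer is at the green mark. Let go of it, and leave everything else on the desk where it is.

Things in the scene. Friction and masses are not known exactly. Their poses are not given: they have to be found in the camera images.
- knob_mid (a point): Centre (half-way up, 34.5 mm above the underside) of the loose teal dial knob, about 160 g, standing bore down on the desk. Round skirt 80 mm across, 41 mm high; on it a grip bar 66 long, 20 wide, 28 mm high (69 mm in all). z is up; x runs along the bar to the end with the white pointer line.
- knob_bore (a point): Mouth of the knob's D-bore, on its axis, in the middle of its underside. The bore is 26 mm in diameter and 36 mm deep, with its flat 8 mm from the axis on the side of the white pointer (x axis; z is up).
- spindle_foot (a point): Foot of the upright steel D-spindle on the dry-air unit, on its axis, at the face of the 48 mm wide boss (90 mm above the desk) on which the knob's underside rests when home. Spindle 24 mm in diameter, 34 mm high, top chamfered 2.5 mm; one side is cut flat 7 mm from the axis and painted red. x points from the axis to the flat; z is up.
- spindle_catch (a point): Point on the spindle axis 12 mm above its foot, level with two sprung brass balls that stick out 3.5 mm from the round sides. A matched knob drops on by its own weight until its underside is about 16.5 mm above the foot; then it needs a push of about 8 to 11 N straight down to snap past the balls and go home.
- dryer: The dry-air unit, fixed to the desk: white case 200 (x) x 250 (y) mm, 85 mm high, with air slots and a round dial plate on top. Origin under its centre, on the spindle axis.
- spindle (a joint): Angle of the spindle about its upright axis in rad, counterclockwise from above; 0 when its flat points at the green mark. It starts between 0.6 and 1.25, so it must turn clockwise; it turns stiffly (0.09 N m), stays where it is left, and has stops at -0.35 and 1.7.
- green_mark (a point): Middle of the green mark (16 mm wide, about 10 degrees to each side) on the dial plate on top of the dry-air unit, 54 mm from the spindle axis and 2 mm below the height of spindle_foot. Its y axis points from the mark straight at the spindle axis; z is up.
- weight: Brass book weight with a small grip, 68 mm across, 62 mm high, standing free; origin under its centre. To be left alone.
- book_green: Green book lying flat, 150 x 210 x 26 mm, origin under its centre. To be left alone.
- book_red: Red book lying flat, 140 x 200 x 32 mm, origin under its centre. To be left alone.
- brush: Dusting brush lying on the desk, 190 mm long. To be left alone.
- jar: Amber glass jar with white lid, 64 mm across, 85 mm high, origin under its centre. To be left alone.
- pencil_cup: Blue ceramic cup, 72 mm across, 95 mm high, origin under its centre. To be left alone.
- carton: Small cardboard carton, 130 x 100 x 60 mm, origin under its centre. To be left alone.
Not all that is in view belongs to the job. Leave any pink or purple look-alike of the part that bears knob_mid alone.

How it is judged:
On the way, in this order (a step that is already met when the one before it is completed fails the run):
1. the knob is snapped fully home on the spindle, flats matched (z of knob_mid in the frame of spindle_foot below 0.0375 m and horizontal distance between knob_mid and spindle_foot below 0.004 m and angle between the x axis of knob_mid and the x axis of spindle_foot, either way round below 0.35 rad and angle between knob_mid's own z axis and vertical below 0.08 rad), for 0.2 s.
2. the knob is turned to the green mark (angle between the x axis of knob_mid and the y axis of green_mark, either way round below 0.17 rad), for 0.2 s.
At the end, for the whole second after the job is handed in: The knob is snapped home on the spindle (its underside within 3 mm of the boss, upright within 5 degrees, centred within 4 mm), its white pointer is within the green mark (about 10 degrees either way), and it is at rest (all of step 1 and angle between the x axis of knob_mid and the y axis of green_mark, either way round below 0.17 rad and angular speed of knob below 0.1 rad/s); the robot touches nothing.
It fails at once if another thing on the desk is shifted by more than 30 mm or knocked over (distance of any of weight, book_green, book_red, brush, jar, pencil_cup, carton from where it was at the start of the episode above 0.03 m or angle between any of weight, jar, pencil_cup's own z axis and vertical above 0.6 rad).
It also fails if it takes over 64 s, if anything falls off the work surface, if the arm or the gripper's body presses on something with over 40 N, if the wrist force passes 120 N, or if a joint passes its speed limit or range.

### The arm

A 7-joint arm with a two-finger parallel gripper is mounted at the origin on the work surface. World frame = base frame: x ahead of the robot, y to its left, z up, the work surface at z = 0. Lengths are in m, angles in rad, forces in N, time in s.
With the tool pointing down it reaches from about 0.425 to 0.875 m from the base axis. Payload 4.7 kg.
Tool frame: the origin (TCP) lies on the centre line of the jaws, within the pads' length; the fingertips stand 25 mm ahead of it and the grasp point (between the pads) lies 6 mm ahead of it (finger_overhang is the distance from the TCP to the fingertips, in m); z points along the fingers, y is the direction in which the jaws open and shut (so a half turn about z gives the same grasp; the last joint's range is limited). The gripper opens to 85 mm and grips with 20 to 120 N. Pads are 22 mm wide; open, the fingers measure 114 mm over their backs; the gripper's body (76 mm by 85 mm) begins 54 mm behind the grasp point. The pads swing forward as they close: fully open they stand 13 mm farther back than shut.
Start: joints at [-1.091, 0.321, -0.07, 1.45, 0.023, 1.371, -0.057], TCP at [0.292, 0.581, 0.256] pointing down, gripper open.
Joint ranges: [-2.86, 2.86], [-0.3, 2.09], [-1.38, 1.24], [0.06, 2.45], [-1.56, 4.7], [0.09, 2.05], [-2.69, 2.69]. Speed limits (rad/s): [2.57, 2.57, 3.14, 3.14, 3.14, 3.14, 3.14].

### API

Orientations are given as a rotation vector (axis times angle).
In Python, from workcell import get_obs, snapshot, sign_off, finger_overhang gives the robot as it stands. The module is installed in compiled form; this text tells all that it offers.
- The arm moves only by the tool arm_command, never from a script. Its argument "series" is a list that holds one entry, the list of rows, each a list of 7 numbers: the turn, a rotation vector about the tool's x, y, z in degrees, then the shift along the tool's x, y, z in cm, then the closure in counts, from 0 (fully open) to 255 (shut). A call has 1 to 10 rows; each row is the pose to reach, as a shift and turn from the pose measured when the call began, along the tool's axes at that moment; what a row does not reach only later rows make up. A row lasts 1/10 s, in which the tool goes at most 50 mm and 8.59 degrees, less where a joint would pass 70% of its speed; a pose out of reach is approached as far as the arm can. A call with a gripper value outside its range is refused whole. The fingers move at their own pace and stop on an object; "force" is the grip in N (left out, the last holds). Time passes only in rows, so rows that repeat a pose let the fingers close. It gives the time, the measured TCP pose, the force and the opening at its end, in the units of the state.
- get_obs(): the state, without advancing time (a new reading comes with each control period).
- snapshot(name): name is "scene" or "top" or "wrist"; returns a dict with "pixels" (400x640x3 uint8, red, green, blue), "mtx" (3x3 intrinsics, pixels), "R" (3x3) and "t" (3): a world point X has camera coordinates R X + t; the wrist camera has in their place "hand_eye" (4x4, takes a point from camera to tool coordinates, whose origin is the TCP and whose axes are the flange's). Camera axes: x right, y down, z forward; pixel columns grow to the right and rows downward; lengths in m; the calibration is good to about 2 mm. A picture is of the moment at which its call begins: read the wrist's pose just before it. There is no depth.
- sign_off(): hands the job in, once; it reports no verdict.
The state is a dict: "clock": time; "joint_pos": joint angles; "joint_velocities": joint speeds; "joint_efforts": joint torques, N m; "tcp_pos": TCP position; "ee_rot": TCP orientation; "contact_force": force on the tool from outside, world axes, zero at the start; "ft_torque": the same for the moment, N m; "finger_gap": finger opening in m.
Only numpy, scipy, OpenCV 4.12 (cv2) and the standard library are available. Lean on these libraries where they do the work, as an engineer would, in place of code of your own. Each camera call takes 0.05 s, during which the arm holds its last target.

## Working session

There is one attempt and no reset: what is moved stays moved. The work goes in short steps, Python scripts to look and compute and a tool call to move; the robot and the scene stay as the last step left them, time stands still between calls to the robot, and variables do not carry over. Pictures are saved under pics/ and viewed, and the job is handed in when it is done.

Besides the shell and the picture viewer there is one more tool, called after "Emit:" as a command line: name --argument value ..., lists and objects as JSON in quotes. arm_command: Moves the arm, as the interface text tells. Its arguments: {"type":"object","properties":{"series":{"type":"array","items":{"type":"array","items":{"type":"array","items":{"type":"number"}}}},"force":{"type":"number"}},"required":["series"]}

```bash
mkdir -p pics
cat > h.py <<'E'
import numpy as np, cv2
from workcell import get_obs, snapshot, sign_off, finger_overhang
from scipy.spatial.transform import Rotation as Ro
def save(n,img): cv2.imwrite('pics/'+n+'.png', cv2.cvtColor(img,cv2.COLOR_RGB2BGR))
def cam(s,o=None):
    if 'R' in s: return np.array(s['mtx']),np.array(s['R']),np.array(s['t'])
    T=np.eye(4);T[:3,:3]=Ro.from_rotvec(o['ee_rot']).as_matrix();T[:3,3]=o['tcp_pos']
    W=np.linalg.inv(T@np.array(s['hand_eye']));return np.array(s['mtx']),W[:3,:3],W[:3,3]
def toplane(c,uv,z):
    K,R,t=c;d=R.T@np.linalg.inv(K)@np.array([uv[0],uv[1],1.]);C=-R.T@t
    return C+d*(z-C[2])/d[2]
def proj(c,X):
    K,R,t=c;p=K@(R@np.array(X)+t);return p[:2]/p[2]
E
python3 - <<'E'
from h import *
o=get_obs();print({k:np.round(v,3) for k,v in o.items()},finger_overhang)
print(Ro.from_rotvec(o['ee_rot']).as_matrix().round(3))
for n in ['scene','top','wrist']:
    s=snapshot(n);save(n+'0',s['pixels']);np.save('pics/%s0.npy'%n,s,allow_pickle=True)
    c=cam(s,o);print(n,(-c[1].T@c[2]).round(3),c[1].round(2).tolist(),c[0].round(1).tolist())
E
```

```text
{'clock': np.float64(0.0), 'joint_pos': array([-1.091,  0.322, -0.07 ,  1.452,  0.023,  1.371, -0.057]), 'joint_velocities': array([ 0.001, -0.002,  0.   ,  0.001,  0.002,  0.   , -0.   ]), 'joint_efforts': array([ 1.0000e-03, -4.9358e+01, -3.8200e-01, -3.1433e+01,  1.3000e-02,
        1.2000e-02, -0.0000e+00]), 'tcp_pos': array([0.292, 0.58 , 0.255]), 'ee_rot': array([-7.250e-01, -3.056e+00,  3.000e-03]), 'contact_force': array([-0.505,  0.57 , -0.316]), 'ft_torque': array([-0.012,  0.03 , -0.017]), 'finger_gap': np.float64(0.086)} 0.025
[[-0.893  0.449 -0.001]
 [ 0.449  0.893 -0.002]
 [-0.    -0.002 -1.   ]]
scene [1.169 1.145 1.043] [[-0.86, 0.51, -0.02], [0.31, 0.49, -0.81], [-0.4, -0.71, -0.58]] [[418.8, 0.0, 320.0], [0.0, 418.8, 199.7], [0.0, 0.0, 1.0]]
top [0.447 0.009 1.274] [[-0.0, -1.0, 0.01], [-1.0, 0.0, -0.06], [0.06, -0.01, -1.0]] [[401.0, 0.0, 318.9], [0.0, 401.0, 198.1], [0.0, 0.0, 1.0]]
wrist [0.223 0.616 0.373] [[0.45, 0.89, -0.0], [0.85, -0.43, 0.3], [0.27, -0.14, -0.95]] [[314.6, 0.0, 322.3], [0.0, 314.6, 199.8], [0.0, 0.0, 1.0]]
```

View pics/top0.png

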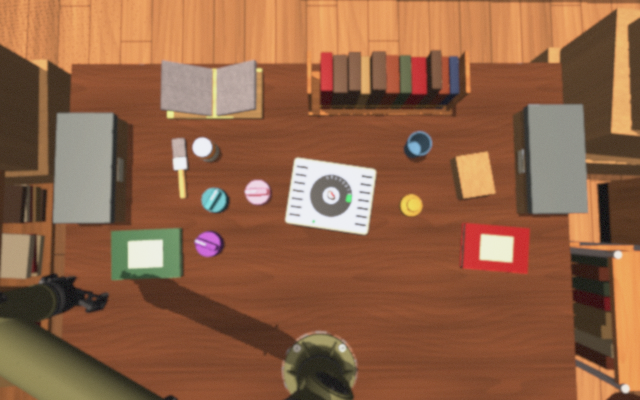

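View pics/scene0.png

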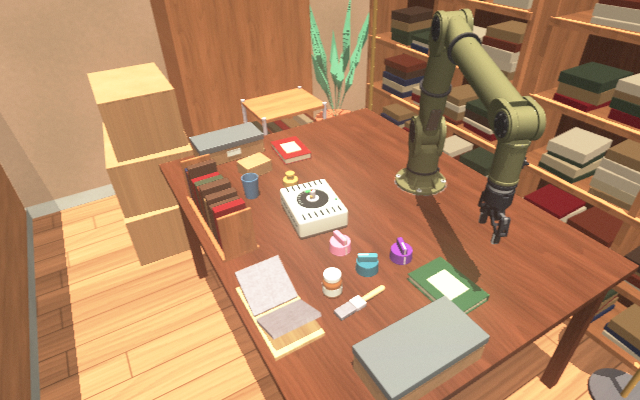

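View pics/wrist0.png

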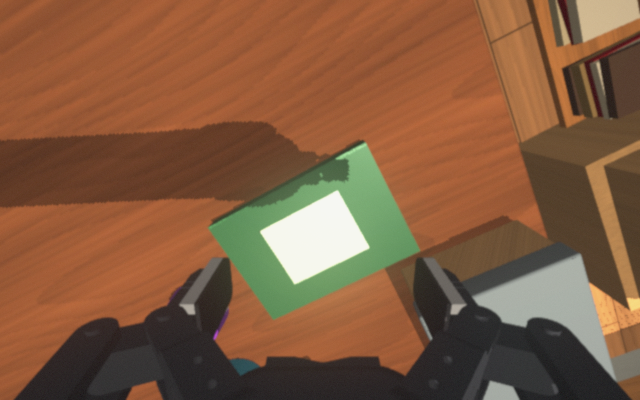

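The top view shows the teal knob at about (214,200), the dial at about (331,196) with the green mark at (349,198), and the pink and purple look-alikes at (258,192) and (208,244). I'll zoom in and measure.

Run:
```python
from h import *
s=np.load('pics/top0.npy',allow_pickle=True).item();c=cam(s);im=s['pixels']
a=cv2.resize(im[165:235,180:250],None,fx=8,fy=8,interpolation=cv2.INTER_CUBIC)[:560,:400]
b=cv2.resize(im[165:235,305:355],None,fx=8,fy=8,interpolation=cv2.INTER_CUBIC)
save('z0',np.hstack([cv2.resize(im[178:222,190:240],None,fx=8,fy=8,interpolation=cv2.INTER_CUBIC),cv2.resize(im[174:218,307:357],None,fx=8,fy=8,interpolation=cv2.INTER_CUBIC)]))
hsv=cv2.cvtColor(im,cv2.COLOR_RGB2HSV)
def blob(lo,hi,roi):
    m=cv2.inRange(hsv,lo,hi);k=np.zeros_like(m);x0,y0,x1,y1=roi;k[y0:y1,x0:x1]=m[y0:y1,x0:x1]
    M=cv2.moments(k,True);ys,xs=np.nonzero(k);return (M['m10']/M['m00'],M['m01']/M['m00']),M['m00'],(xs.min(),xs.max(),ys.min(),ys.max())
t=blob((80,80,60),(100,255,255),(190,175,240,225));g=blob((45,100,80),(75,255,255),(340,180,360,215));r=blob((0,100,120),(8,255,255),(320,185,342,207));
print(t,toplane(c,t[0],.041));print(g,toplane(c,g[0],.088));print(r,toplane(c,r[0],.124))
w=blob((0,0,170),(180,60,255),(280,150,385,240));k=cv2.inRange(hsv,(0,0,150),(180,70,255));z=np.zeros_like(k);z[150:240,280:385]=k[150:240,280:385]
q=cv2.minAreaRect(cv2.findNonZero(z));print(q,[toplane(c,p,.085).round(3) for p in cv2.boxPoints(q)],toplane(c,q[0],.085))
```

```text
Traceback (most recent call last):
ZeroDivisionError: float division by zero
```

View pics/z0.png

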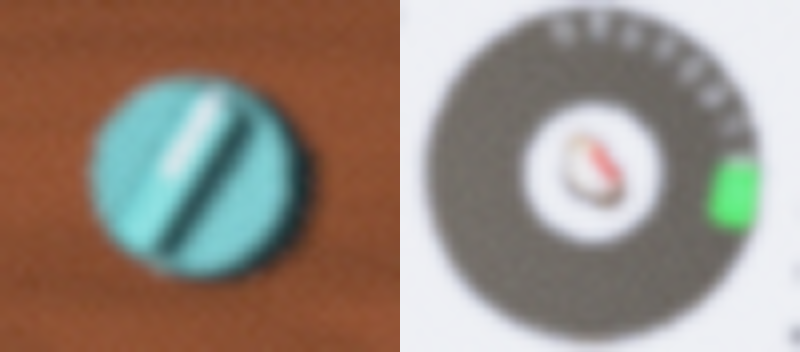

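Run:
```python
from h import *
s=np.load('pics/top0.npy',allow_pickle=True).item();c=cam(s);im=s['pixels']
hsv=cv2.cvtColor(im,cv2.COLOR_RGB2HSV)
print(hsv[200,205],hsv[198,349],hsv[194,332])
def blob(lo,hi,roi):
    m=cv2.inRange(hsv,lo,hi);k=np.zeros_like(m);x0,y0,x1,y1=roi;k[y0:y1,x0:x1]=m[y0:y1,x0:x1]
    M=cv2.moments(k,True);ys,xs=np.nonzero(k);return (M['m10']/M['m00'],M['m01']/M['m00']),M['m00'],(xs.min(),xs.max(),ys.min(),ys.max())
def show(n,b,z): print(n,np.round(b[0],1),b[1],b[2],toplane(c,b[0],z).round(4))
show('teal',blob((80,60,100),(100,255,255),(190,175,240,225)),.041)
show('green',blob((45,80,80),(80,255,255),(340,180,360,215)),.088)
show('dial',blob((0,0,60),(180,90,140),(305,170,357,222)),.088)
p=toplane(c,(190+215/8,178+100/8),.069);q=toplane(c,(190+172/8,178+172/8),.069);d=p-q;print('pointer ang',np.arctan2(d[1],d[0]),p)
```

```text
[ 91 107 200] [ 68 139 238] [179  82 232]
teal [213.9 200.2] 403.0 (np.int64(202), np.int64(226), np.int64(189), np.int64(211)) [0.5213 0.3193 0.041 ]
green [348.3 198. ] 41.0 (np.int64(346), np.int64(351), np.int64(195), np.int64(202)) [ 0.5232 -0.0904  0.088 ]
dial [329.5 195.9] 932.0 (np.int64(311), np.int64(350), np.int64(176), np.int64(215)) [ 0.5297 -0.0346  0.088 ]
pointer ang -0.5278414716978945 [0.54863174 0.30356644 0.069     ]
```

Emit:
arm_command --series '[[[0, 0, 1, -4, -1.6, 0.4, 0], [0, 0, 1, -8, -3.2, 0.8, 0], [0, 0, 2, -12, -4.9, 1.3, 0], [0, 0, 2, -16, -6.5, 1.7, 0], [0, 0, 3, -20, -8.1, 2.2, 0], [0, 0, 3, -24, -9.7, 2.6, 0], [0, 0, 3.7, -28, -11.3, 3, 0], [0, 0, 3.7, -32.2, -13, 3.5, 0], [0, 0, 3.7, -32.2, -13, 3.5, 0], [0, 0, 3.7, -32.2, -13, 3.5, 0]]]'

```text
clock: 1.15
tcp_pos: [0.5218, 0.318, 0.2201]
ee_rot: [-0.828, -3.029, 0.004]
contact_force: [0.2, 1.4, -0.2]
finger_gap: 0.0852
```

```bash
cat > k.py <<'E'
from h import *
import sys
n=sys.argv[1]
o=get_obs();print({k:np.round(o[k],4) for k in ['clock','joint_pos','tcp_pos','ee_rot','contact_force','finger_gap']})
s=snapshot('wrist');save(n,s['pixels']);np.save('pics/%s.npy'%n,dict(s=s,o=o),allow_pickle=True)
E
python3 k.py w1
```

```text
{'clock': np.float64(1.15), 'joint_pos': array([-0.6982,  0.2574,  0.1275,  1.6065, -0.0329,  1.2822,  0.4716]), 'tcp_pos': array([0.5218, 0.318 , 0.2201]), 'ee_rot': array([-0.8284, -3.0295,  0.0036]), 'contact_force': array([ 0.1572,  1.3519, -0.2133]), 'finger_gap': np.float64(0.0852)}
```

View pics/w1.png

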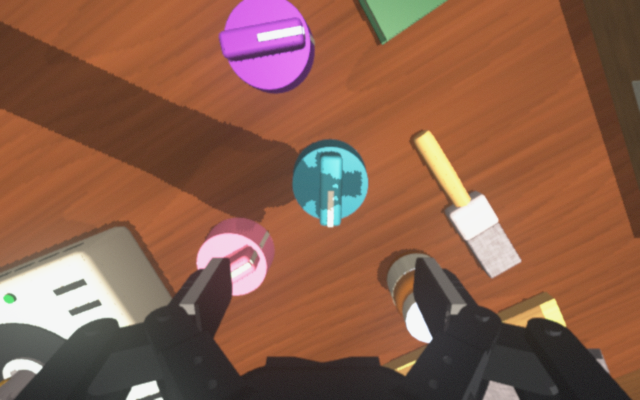

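The wrist view shows the teal knob centred at about (330,183). Its bar runs nearly vertically, with the white pointer at the bottom (331,215).

Run:
```python
from h import *
d=np.load('pics/w1.npy',allow_pickle=True).item();s,o=d['s'],d['o'];c=cam(s,o);im=s['pixels']
save('z1',cv2.resize(im[130:240,280:380],None,fx=5,fy=5,interpolation=cv2.INTER_CUBIC))
hsv=cv2.cvtColor(im,cv2.COLOR_RGB2HSV)
m=cv2.inRange(hsv,(82,70,40),(102,255,255));z=np.zeros_like(m);z[125:245,275:385]=m[125:245,275:385]
cn=max(cv2.findContours(z,cv2.RETR_EXTERNAL,cv2.CHAIN_APPROX_NONE)[0],key=cv2.contourArea)
print(cv2.boundingRect(cn),cv2.minEnclosingCircle(cn),proj(c,(.52,.319,.041)))
P=np.array([toplane(c,p[0],.041)[:2] for p in cn])
print('z41 circle',cv2.minEnclosingCircle((P*1000).astype(np.float32)))
```

```text
(293, 140, 75, 85) ((330.0, 182.38095092773438), 42.38105392456055) [322.1646336  180.61891431]
z41 circle ((527.053955078125, 324.00653076171875), 42.55653762817383)
```

View pics/z1.png

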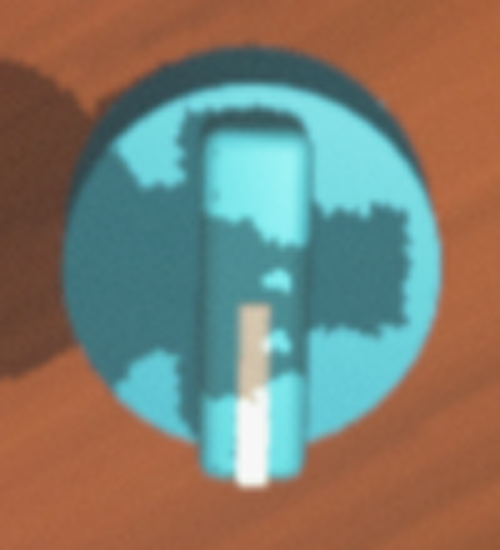

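Run:
```python
from h import *
d=np.load('pics/w1.npy',allow_pickle=True).item();s,o=d['s'],d['o'];c=cam(s,o)
f=lambda u,v,z:toplane(c,(280+u/5-.4,130+v/5-.4),z)
A=[f(203,130,.069),f(308,130,.069),f(303,476,.069),f(200,476,.069)];ctr=np.mean(A,0)
ax=(A[2]+A[3]-A[0]-A[1])/2
print('bar ctr',ctr.round(4),'len',np.linalg.norm(ax),'wid',np.linalg.norm(A[1]-A[0]),np.linalg.norm(A[2]-A[3]),'ang',np.arctan2(ax[1],ax[0]))
B=[f(62,260,.041),f(440,260,.041),f(250,85,.041)]
print('skirt',((B[0]+B[1])/2).round(4),np.linalg.norm(B[1]-B[0]),B[2])
R=Ro.from_rotvec(o['ee_rot']).as_matrix();print(R.round(3),'toolx ang+pi',np.arctan2(-R[1,0],-R[0,0]))
print('pads shift tool',R.T@(ctr-o['tcp_pos']))
```

```text
bar ctr [0.5261 0.3239 0.069 ] len 0.0639170672263835 wid 0.018012719886574872 0.018939485853102733 ang -0.5370834196146888
skirt [0.5246 0.3249 0.041 ] 0.07345620344669174 [0.49523514 0.34174752 0.041     ]
[[-0.861  0.509 -0.001]
 [ 0.509  0.861 -0.002]
 [ 0.    -0.002 -1.   ]] toolx ang+pi -0.5338506315182145
pads shift tool [-0.00073174  0.00763551  0.15112246]
```

Emit:
arm_command --series '[[[0, 0, 0, 0, 0.7, 4, 160], [0, 0, 0, -0.1, 0.8, 8, 160], [0, 0, 0, -0.1, 0.8, 10, 160], [0, 0, 0, -0.1, 0.8, 10, 160], [0, 0, 0, -0.1, 0.8, 10, 160], [0, 0, 0, -0.1, 0.8, 10, 160]]]' --force 60

```text
clock: 1.8
tcp_pos: [0.5261, 0.3276, 0.1224]
ee_rot: [0.822, 3.032, 0.002]
contact_force: [-0.1, -0.1, 0.3]
finger_gap: 0.0318
```

```bash
python3 k.py w2
python3 - <<'E'
from h import *
d=np.load('pics/w2.npy',allow_pickle=True).item();s,o=d['s'],d['o'];c=cam(s,o);im=s['pixels'].copy()
R=Ro.from_rotvec(o['ee_rot']).as_matrix();g=o['finger_gap']/2
for z in (0,.006,.015,.025,.035):
  for y in (-g,g):
    p=proj(c,o['tcp_pos']+R@np.array([0.0,y,z]));print(z,y,p.round(0));cv2.circle(im,tuple(int(v) for v in p),2,(255,0,0),-1)
save('w2b',im)
E
```

```text
{'clock': np.float64(1.8), 'joint_pos': array([-0.6973,  0.3507,  0.1187,  1.6918, -0.0461,  1.1003,  0.4765]), 'tcp_pos': array([0.5261, 0.3276, 0.1224]), 'ee_rot': array([8.2180e-01, 3.0315e+00, 2.2000e-03]), 'contact_force': array([-0.1071, -0.0924,  0.2952]), 'finger_gap': np.float64(0.0318)}
0 -0.01588689714246034 [284. 288.]
0 0.01588689714246034 [358. 288.]
0.006 -0.01588689714246034 [286. 280.]
0.006 0.01588689714246034 [356. 280.]
0.015 -0.01588689714246034 [288. 270.]
0.015 0.01588689714246034 [355. 270.]
0.025 -0.01588689714246034 [290. 259.]
0.025 0.01588689714246034 [353. 259.]
0.035 -0.01588689714246034 [292. 250.]
0.035 0.01588689714246034 [351. 250.]
```

View pics/w2b.png

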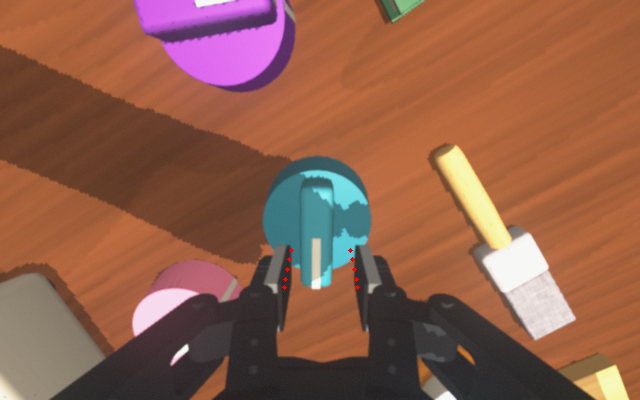

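Run:
```python
from h import *
d=np.load('pics/w2.npy',allow_pickle=True).item();s,o=d['s'],d['o'];c=cam(s,o);im=s['pixels']
R=Ro.from_rotvec(o['ee_rot']).as_matrix();g=o['finger_gap']/2
for x in (-.011,.011):
  for z in (.015,.02,.025,.03): print(x,z,proj(c,o['tcp_pos']+R@np.array([x,g,z])).round(1))
save('z2',cv2.resize(im[140:340,220:420],None,fx=3,fy=3,interpolation=cv2.INTER_CUBIC))
o=get_obs();print(o['tcp_pos'])
```

```text
-0.011 0.015 [353.8 289.6]
-0.011 0.02 [352.9 283.9]
-0.011 0.025 [352.  278.5]
-0.011 0.03 [351.1 273.4]
0.011 0.015 [355.3 248.6]
0.011 0.02 [354.2 243.9]
0.011 0.025 [353.3 239.5]
0.011 0.03 [352.3 235.4]
[0.52630244 0.32738851 0.12255021]
```

View pics/z2.png

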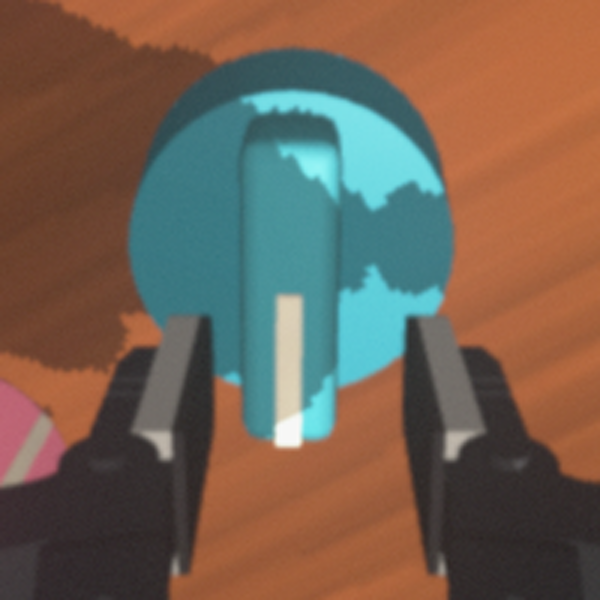

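Run:
```python
from h import *
d=np.load('pics/w2.npy',allow_pickle=True).item();s,o=d['s'],d['o'];c=cam(s,o)
f=lambda u,v,z:toplane(c,(220+u/3-.3,140+v/3-.3),z)
A=[f(243,138,.069),f(340,138,.069),f(335,440,.069),f(242,440,.069)];ctr=np.mean(A,0);ax=(A[2]+A[3]-A[0]-A[1])/2
print(ctr,np.linalg.norm(ax),np.linalg.norm(A[1]-A[0]),np.arctan2(ax[1],ax[0]))
R=Ro.from_rotvec(o['ee_rot']).as_matrix();print(np.arctan2(-R[1,0],-R[0,0]),R.T@(ctr-o['tcp_pos']),R.round(3).tolist())
```

```text
[0.52609054 0.32425792 0.069     ] 0.06512524674375687 0.018175982377909784 -0.5440924856683136
-0.5294207319614597 [-0.00166078 -0.00298562  0.05343142] [[-0.863, 0.505, 0.001], [0.505, 0.863, 0.001], [-0.0, 0.002, -1.0]]
```

Emit:
arm_command --series '[[[0, 0, 0.8, -0.2, -0.3, 2, 160], [0, 0, 0.8, -0.2, -0.3, 4, 160], [0, 0, 0.8, -0.2, -0.3, 5.4, 160], [0, 0, 0.8, -0.2, -0.3, 5.4, 160], [0, 0, 0.8, -0.2, -0.3, 5.4, 255], [0, 0, 0.8, -0.2, -0.3, 5.4, 255], [0, 0, 0.8, -0.2, -0.3, 5.4, 255], [0, 0, 0.8, -0.2, -0.3, 5.4, 255]]]' --force 60

```text
clock: 2.65
tcp_pos: [0.5269, 0.3241, 0.0692]
ee_rot: [0.843, 3.025, 0.004]
contact_force: [-0.2, -0.4, -0.1]
finger_gap: 0.0184
```

```bash
python3 k.py w3
```

```text
{'clock': np.float64(2.65), 'joint_pos': array([-0.6909,  0.405 ,  0.118 ,  1.7366, -0.0556,  1.0005,  0.4745]), 'tcp_pos': array([0.5269, 0.3241, 0.0692]), 'ee_rot': array([0.8433, 3.0247, 0.0037]), 'contact_force': array([-0.1919, -0.4403, -0.0775]), 'finger_gap': np.float64(0.0184)}
```

View pics/w3.png

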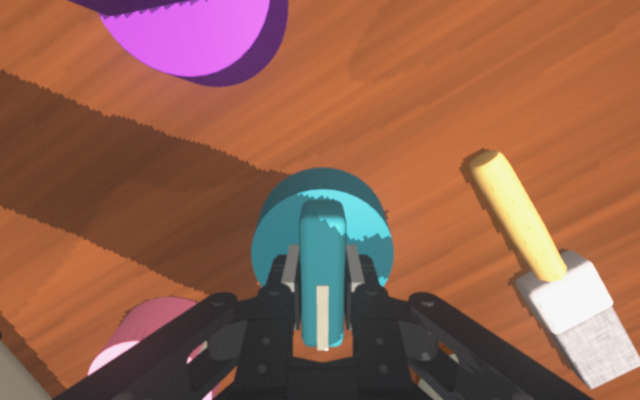

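Emit:
arm_command --series '[[[0, 0, 0, 0, 0, -3, 255], [0, 0, 0, 0, 0, -7, 255], [0, 0, 0, 0, 0, -11, 255], [0, 0, 0, 0, 0, -15, 255], [0, 0, 0, 0, 0, -19, 255], [0, 0, 3, -1.8, -2.4, -19, 255], [0, 0, 6, -4.2, -5.5, -19, 255], [0, 0, 9, -6.6, -8.6, -19, 255], [0, 0, 12, -9, -11.7, -19, 255], [0, 0, 15, -11.4, -14.8, -19, 255]]]'

```text
clock: 3.7
tcp_pos: [0.5474, 0.1365, 0.2591]
ee_rot: [1.234, 2.888, 0.004]
contact_force: [1.0, -1.2, -1.9]
finger_gap: 0.0189
```

Run:
```python
from h import *
o=get_obs();R=Ro.from_rotvec(o['ee_rot']).as_matrix();print(o['tcp_pos'],o['finger_gap'],R.T@(np.array([.573,-.09,.26])-o['tcp_pos']),np.arctan2(-R[1,0],-R[0,0]))
```

```text
[0.54735242 0.13649247 0.25906588] 0.01894204319221042 [-0.18140687 -0.13801179 -0.0013432 ] -0.8076573271317647
```

Emit:
arm_command --series '[[[0, 0, 1.5, -3.6, -2.8, 0, 255], [0, 0, 3, -7.2, -5.5, 0, 255], [0, 0, 5, -10.8, -8.3, 0, 255], [0, 0, 6.7, -14.5, -11, 0, 255], [0, 0, 6.7, -18.1, -13.8, 0, 255], [0, 0, 6.7, -18.1, -13.8, 0, 255], [0, 0, 6.7, -18.1, -13.8, 0, 255], [0, 0, 6.7, -18.1, -13.8, 0, 255]]]'

```text
clock: 4.5
tcp_pos: [0.5728, -0.0882, 0.2585]
ee_rot: [1.399, 2.813, 0.006]
contact_force: [-0.3, 0.7, -2.0]
finger_gap: 0.0188
```

```bash
python3 k.py w4
```

```text
{'clock': np.float64(4.5), 'joint_pos': array([-0.2845,  0.1733,  0.446 ,  1.6462, -0.0801,  1.3379,  0.822 ]), 'tcp_pos': array([ 0.5728, -0.0882,  0.2585]), 'ee_rot': array([1.3986, 2.8125, 0.006 ]), 'contact_force': array([-0.2763,  0.7315, -1.953 ]), 'finger_gap': np.float64(0.0188)}
```

View pics/w4.png

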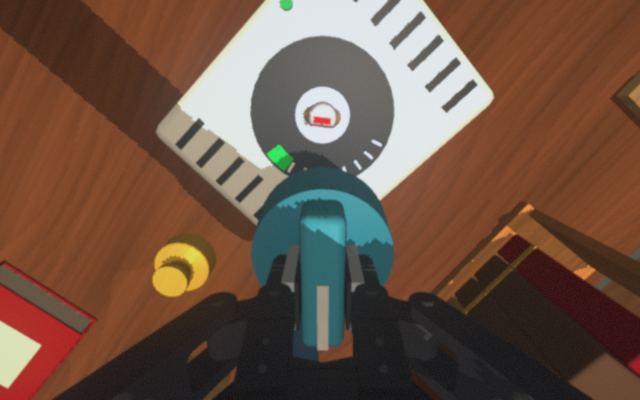

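The spindle shows clearly at (322,117) with its red flat facing the knob's pointer side. The green mark is at (280,156), and the knob is still held as it was.

Run:
```python
from h import *
d=np.load('pics/w4.npy',allow_pickle=True).item();s,o=d['s'],d['o'];c=cam(s,o);im=s['pixels']
save('z4',np.hstack([cv2.resize(im[80:155,285:360],None,fx=7,fy=7,interpolation=cv2.INTER_CUBIC),cv2.resize(im[180:360,275:370],(277,525),interpolation=cv2.INTER_CUBIC)]))
hsv=cv2.cvtColor(im,cv2.COLOR_RGB2HSV)
def cont(m,roi):
    k=np.zeros_like(m);x0,y0,x1,y1=roi;k[y0:y1,x0:x1]=m[y0:y1,x0:x1]
    return max(cv2.findContours(k,cv2.RETR_EXTERNAL,cv2.CHAIN_APPROX_NONE)[0],key=cv2.contourArea)
cn=cont(cv2.inRange(hsv,(0,0,150),(180,60,255)),(285,80,360,150))
P=np.array([toplane(c,p[0],.09)[:2] for p in cn])*1000
e=cv2.fitEllipse(P.astype(np.float32));print('boss',e,cv2.minEnclosingCircle(P.astype(np.float32)))
cn=cont(cv2.inRange(hsv,(45,100,60),(80,255,255)),(260,130,310,185));M=cv2.moments(cn);u=(M['m10']/M['m00'],M['m01']/M['m00']);gm=toplane(c,u,.088);print('green',u,gm)
v=gm[:2]*1000-e[0];print(np.hypot(*v),np.arctan2(v[1],v[0]))
R=Ro.from_rotvec(o['ee_rot']).as_matrix();print('yaw',np.arctan2(-R[1,0],-R[0,0]),R.round(4).tolist())
m=cv2.inRange(hsv,(0,130,100),(8,255,255))|cv2.inRange(hsv,(172,130,100),(180,255,255));cn=cont(m,(300,95,345,135));print('red',cv2.boundingRect(cn),cv2.minAreaRect(cn))
```

```text
boss ((534.8087768554688, -36.23183822631836), (47.96099853515625, 48.23038101196289), 31.98357391357422) ((534.7551879882812, -36.260501861572266), 24.469738006591797)
green (279.77450980392155, 156.9059714795009) [ 0.52621568 -0.08931137  0.088     ]
53.77060443467511 -1.731294790727602
yaw -0.9229170870381186 [[-0.6035, 0.7974, 0.0022], [0.7974, 0.6035, 0.0032], [0.0012, 0.0036, -1.0]]
red (314, 117, 16, 7) ((321.5299987792969, 120.28999328613281), (15.556349754333496, 5.515432834625244), 8.13010311126709)
```

View pics/z4.png

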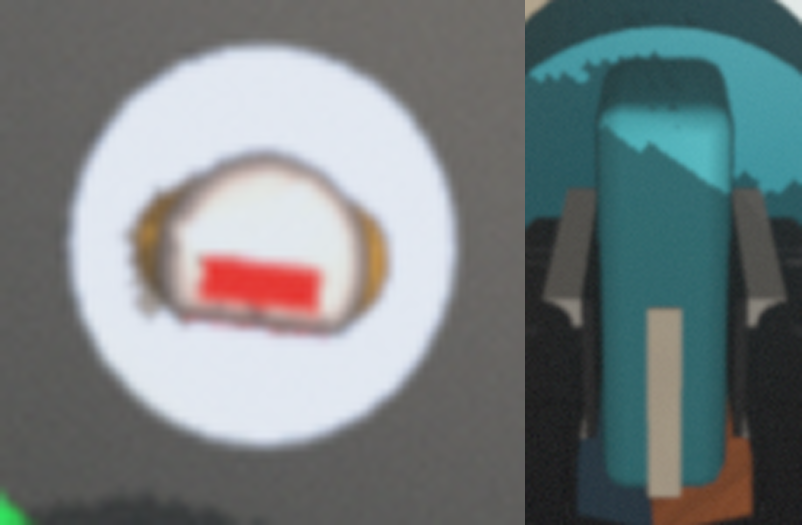

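Run:
```python
from h import *
d=np.load('pics/w4.npy',allow_pickle=True).item();s,o=d['s'],d['o'];c=cam(s,o)
R=Ro.from_rotvec(o['ee_rot']).as_matrix();T=o['tcp_pos']
f=lambda u,v:R.T@(toplane(c,(275+(u-525)/2.917-.4,180+v/2.917-.4),T[2])-T)
A=[f(598,105),f(731,105),f(724,487),f(605,487)]
ax=(A[2]+A[3]-A[0]-A[1])/2;k=np.mean(A,0);print('knob in tool',k,np.linalg.norm(ax),np.linalg.norm(A[1]-A[0]),np.linalg.norm(A[2]-A[3]),'ang from -x',np.arctan2(ax[1],-ax[0]))
g=lambda u,v,z=.124:toplane(c,(285+u/7-.43,80+v/7-.43),z)
for a,b in [((205,257),(322,268)),((200,300),(318,311)),((185,318),(335,330))]:
    v=g(*b)-g(*a);n=np.arctan2(v[1],v[0]);print('edge',n, 'normals',n+np.pi/2,n-np.pi/2,np.linalg.norm(v))
# spindle centre check from D round extents at z=.124
print('top of round',g(262,150),'L',g(160,245),'R',g(370,245), 'mid',(g(160,245)+g(370,245))/2)
S=np.array([.5348,-.0362,T[2]]);print('tool-frame spindle',R.T@(S-T))
```

```text
knob in tool [1.13050848e-03 8.49430157e-04 4.46208926e-06] 0.06426305116350256 0.018167729534984276 0.018776451621872428 ang from -x 0.00029293423517284594
edge 0.557119449872112 normals 2.1279157766670087 -1.0136768769227844 0.013023522744368224
edge 0.5573013776379886 normals 2.1280977044328853 -1.0134949491569079 0.013209261813125142
edge 0.5698688070923275 normals 2.1406651338872242 -1.000927519702569 0.016815582065118254
top of round [ 0.52743919 -0.02665505  0.124     ] L [ 0.52449472 -0.0414561   0.124     ] R [ 0.54301287 -0.0274387   0.124     ] mid [ 0.5337538 -0.0344474  0.124    ]
tool-frame spindle [6.43560115e-02 1.10427597e-03 8.24638838e-05]
```

Emit:
arm_command --series '[[[0, 0, 2, 2, 0, 0, 255], [0, 0, 4, 4.5, 0, 0, 255], [0, 0, 5.1, 6.3, 0, 2, 255], [0, 0, 5.1, 6.3, 0, 4, 255], [0, 0, 5.1, 6.3, 0, 5.4, 255], [0, 0, 5.1, 6.3, 0, 5.4, 255], [0, 0, 5.1, 6.3, 0, 5.4, 255], [0, 0, 5.1, 6.3, 0, 5.4, 255]]]'

```text
clock: 5.35
tcp_pos: [0.5357, -0.0376, 0.2056]
ee_rot: [1.521, 2.747, 0.007]
contact_force: [0.5, 0.3, -1.8]
finger_gap: 0.0189
```

Run:
```python
from h import *
o=get_obs();R=Ro.from_rotvec(o['ee_rot']).as_matrix();T=o['tcp_pos'];print(T,o['contact_force'],R.round(4).tolist(),np.arctan2(-R[1,0],-R[0,0]))
kn=T+R@np.array([.0011,.0004,0]);ft=kn+R@np.array([0,0,.0692]);print('knob mouth',ft)
s=snapshot('scene');save('s5',cv2.resize(s['pixels'][150:260,250:380],None,fx=5,fy=5,interpolation=cv2.INTER_CUBIC))
```

```text
[ 0.53570617 -0.03764052  0.20562753] [ 0.45064407  0.27143677 -1.82360198] [[-0.5308, 0.8475, 0.0039], [0.8475, 0.5307, 0.0029], [0.0004, 0.0049, -1.0]] -1.0113041114682613
knob mouth [ 0.53573044 -0.03629209  0.13643078]
```

View pics/s5.png

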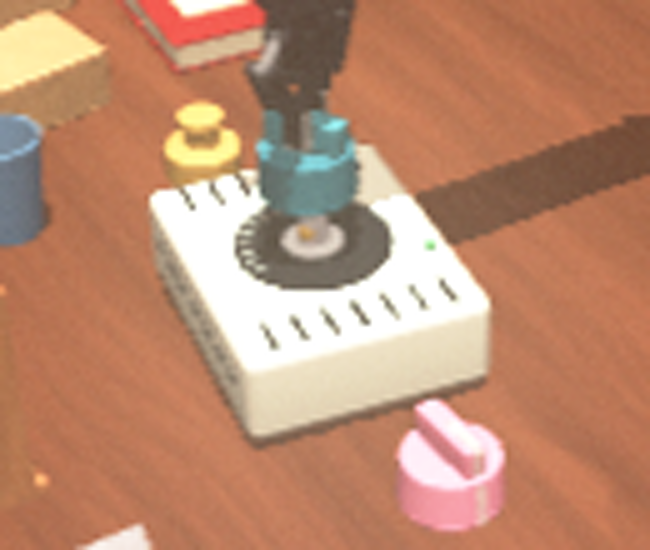

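Emit:
arm_command --series '[[[0.3, 0, 0, 0.05, -0.06, 0, 255], [0.3, 0, 0, 0.05, -0.06, 0.5, 255], [0.3, 0, 0, 0.05, -0.06, 1.0, 255], [0.3, 0, 0, 0.05, -0.06, 1.2, 255], [0.3, 0, 0, 0.05, -0.07, 1.4, 255], [0.3, 0, 0, 0.05, -0.07, 1.6, 255]]]'

```text
clock: 6.0
tcp_pos: [0.5348, -0.0374, 0.1894]
ee_rot: [-1.521, -2.748, -0.0]
contact_force: [0.2, 0.9, -1.3]
finger_gap: 0.0191
```

```bash
cat > st.py <<'E'
from h import *
o=get_obs();R=Ro.from_rotvec(o['ee_rot']).as_matrix();T=o['tcp_pos'];print(T.round(5),o['contact_force'].round(2),o['ft_torque'].round(3),R[2].round(4),np.arctan2(-R[1,0],-R[0,0]).round(4),o['finger_gap'].round(4))
kn=T+R@np.array([.0011,.0004,.0692]);print('mouth',kn.round(4),'tool',(R.T@(np.array([.5345,-.0364,.09])-kn)).round(4))
E
python3 st.py
```

```text
Traceback (most recent call last):
  File "st.py", line 2, in <module>
    o=get_obs();R=Ro.from_rotvec(o['ee_rot']).as_matrix();T=o['tcp_pos'];print(T.round(5),o['contact_force'].round(2),o['ft_torque'].round(3),R[2].round(4),np.arctan2(-R[1,0],-R[0,0]).round(4),o['finger_gap'].round(4))
                                                                                                                                                                                                 ^^^^^^^^^^^^^^^^^^^^^
AttributeError: 'float' object has no attribute 'round'
```

Emit:
arm_command --series '[[[0, 0, 0, 0, 0, 0.2, 255], [0, 0, 0, 0, 0, 0.4, 255], [0, 0, 0, 0, 0, 0.6, 255]]]'

```text
clock: 6.3
tcp_pos: [0.5347, -0.0372, 0.1832]
ee_rot: [-1.521, -2.747, -0.0]
contact_force: [0.1, 0.3, -0.8]
finger_gap: 0.0188
```

```bash
sed -i "s/o\['finger_gap'\].round(4)/o['finger_gap']/" st.py; python3 st.py
```

```text
[ 0.5347  -0.03725  0.18324] [ 0.05  0.34 -0.82] [ 0.221  0.108 -0.045] [ 1.2e-03 -5.0e-04 -1.0e+00] -1.0113 0.018840483750707182
mouth [ 0.5344 -0.0361  0.114 ] tool [-0.0004 -0.0001  0.024 ]
```

Emit:
arm_command --series '[[[0, 0, 0, 0, 0, 0.3, 255], [0, 0, 0, 0, 0, 0.6, 255], [0, 0, 0, 0, 0, 0.9, 255], [0, 0, 0, 0, 0, 1.1, 255]]]' --force 90

```text
clock: 6.7
tcp_pos: [0.5352, -0.0371, 0.1745]
ee_rot: [-1.521, -2.748, -0.003]
contact_force: [-5.9, 1.3, 16.2]
finger_gap: 0.0183
```

```bash
python3 st.py
```

```text
[ 0.53524 -0.03709  0.17453] [-5.86  1.32 16.19] [0.391 1.51  0.034] [ 0.0014  0.0011 -1.    ] -1.0112 0.01834355061747467
mouth [ 0.535  -0.0358  0.1053] tool [-0.0002 -0.0008  0.0153]
```

Emit:
arm_command --series '[[[0, 0, 0, 0.03, -0.07, 0.1, 255], [0, 0, 0, 0.03, -0.07, 0.3, 255], [0, 0, 0, 0.03, -0.07, 0.5, 255]]]'

```text
clock: 7.0
tcp_pos: [0.5353, -0.0367, 0.1722]
ee_rot: [1.521, 2.748, 0.006]
contact_force: [-4.7, 1.4, 9.5]
finger_gap: 0.0184
```

```bash
python3 st.py
```

```text
[ 0.53526 -0.03674  0.17224] [-4.71  1.42  9.45] [0.478 1.111 0.014] [ 0.0017  0.0037 -1.    ] -1.0112 0.018441583571567423
mouth [ 0.5352 -0.0354  0.103 ] tool [-0.0006 -0.0012  0.013 ]
```

Emit:
arm_command --series '[[[0.2, 0, 0, 0.03, -0.1, 0.2, 255], [0.2, 0, 0, 0.03, -0.1, 0.5, 255], [0.2, 0, 0, 0.03, -0.1, 0.8, 255], [0.2, 0, 0, 0.03, -0.1, 1.0, 255]]]'

```text
clock: 7.4
tcp_pos: [0.5343, -0.0369, 0.161]
ee_rot: [-1.521, -2.748, -0.001]
contact_force: [1.3, 0.6, -3.3]
finger_gap: 0.0182
```

```bash
python3 st.py
```

```text
[ 0.53433 -0.03693  0.16102] [ 1.31  0.61 -3.27] [ 0.138 -0.325  0.022] [ 1.4e-03  2.0e-04 -1.0e+00] -1.0111 0.018171578294777294
mouth [ 0.5341 -0.0357  0.0918] tool [-0.0008  0.      0.0018]
```

Emit:
arm_command --series '[[[0, 0, 0, 0, 0, 0.2, 255], [0, 0, 0, 0, 0, 0.4, 255], [0, 0, 0, 0, 0, 0.4, 255]]]'

```text
clock: 7.7
tcp_pos: [0.5342, -0.0371, 0.1592]
ee_rot: [-1.521, -2.747, -0.002]
contact_force: [-7.5, 0.9, 15.6]
finger_gap: 0.0185
```

```bash
python3 st.py; python3 k.py w6;python3 - <<'E'
from h import *
s=snapshot('scene');save('s6',cv2.resize(s['pixels'][150:260,250:380],None,fx=5,fy=5,interpolation=cv2.INTER_CUBIC))
E
```

```text
[ 0.5342  -0.03715  0.15924] [-7.55  0.85 15.56] [ 0.142  1.535 -0.019] [ 0.0023  0.     -1.    ] -1.0114 0.01849023657666117
mouth [ 0.5339 -0.0359  0.09  ] tool [-0.0008  0.0002  0.    ]
{'clock': np.float64(7.7), 'joint_pos': array([-0.353 ,  0.153 ,  0.4082,  1.8705, -0.0689,  1.1327,  0.6398]), 'tcp_pos': array([ 0.5342, -0.0371,  0.1592]), 'ee_rot': array([-1.5209e+00, -2.7467e+00, -1.7000e-03]), 'contact_force': array([-7.5491,  0.8528, 15.5594]), 'finger_gap': np.float64(0.0185)}
```

View pics/s6.png

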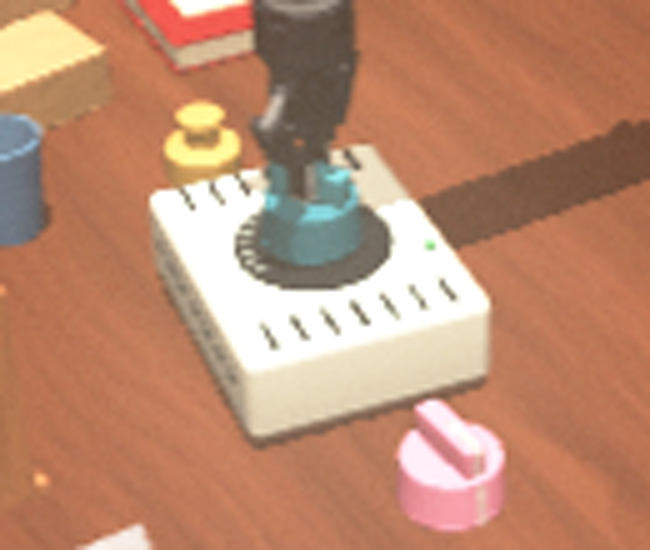

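View pics/w6.png

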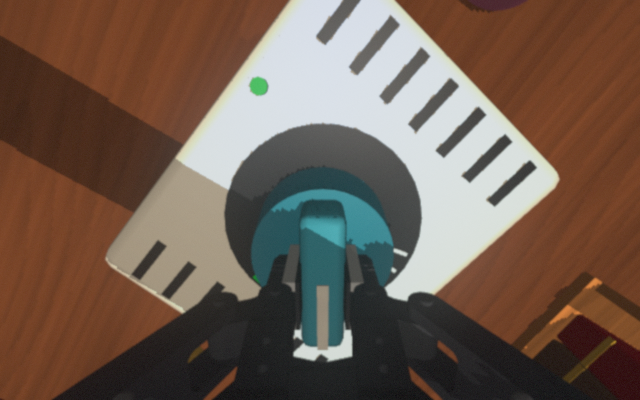

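Emit:
arm_command --series '[[[0, 0, 4, 0, -0.01, 0, 255], [0, 0, 9, 0, -0.02, 0, 255], [0, 0, 14, 0, -0.03, 0, 255], [0, 0, 19, 0.01, -0.03, 0, 255], [0, 0, 24, 0.01, -0.04, 0, 255], [0, 0, 29, 0.02, -0.05, 0, 255], [0, 0, 34, 0.02, -0.06, 0, 255], [0, 0, 38, 0.03, -0.07, 0, 255], [0, 0, 41, 0.03, -0.07, 0, 255], [0, 0, 41, 0.03, -0.07, 0, 255]]]'

```text
clock: 8.8
tcp_pos: [0.5341, -0.0374, 0.1593]
ee_rot: [-2.387, -2.041, -0.002]
contact_force: [1.3, 0.6, -0.8]
finger_gap: 0.0182
```

```bash
python3 st.py; python3 k.py w7
```

```text
[ 0.53407 -0.03743  0.15928] [ 1.29  0.58 -0.77] [-0.034 -0.574 -0.033] [ 1.4e-03  1.0e-04 -1.0e+00] -1.7269 0.018215715407626794
mouth [ 0.5347 -0.0363  0.0901] tool [-0.0001 -0.0001  0.0001]
{'clock': np.float64(8.8), 'joint_pos': array([-0.4073,  0.154 ,  0.468 ,  1.8737, -0.0781,  1.1311, -0.0669]), 'tcp_pos': array([ 0.5341, -0.0374,  0.1593]), 'ee_rot': array([-2.3873e+00, -2.0410e+00, -1.8000e-03]), 'contact_force': array([ 1.2874,  0.5796, -0.7675]), 'finger_gap': np.float64(0.0182)}
```

View pics/w7.png

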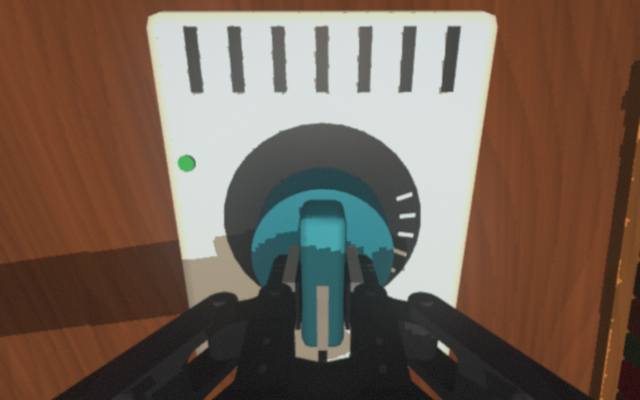

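The knob has turned with the hand, and the case edges are now square in the wrist view. I'll release it and rise straight up.

Emit:
arm_command --series '[[[0, 0, 0, 0, 0, 0, 130], [0, 0, 0, 0, 0, 0, 130], [0, 0, 0, 0, 0, 0, 130], [0, 0, 0, 0, 0, 0, 130], [0, 0, 0, 0, 0, -1, 130], [0, 0, 0, 0, 0, -4, 130], [0, 0, 0, 0, 0, -8, 130], [0, 0, 0, -3, 0, -12, 130], [0, 0, 0, -6, 0, -13, 130], [0, 0, 0, -6, 0, -13, 130]]]'

```text
clock: 9.85
tcp_pos: [0.525, -0.1026, 0.2931]
ee_rot: [2.391, 2.031, 0.007]
contact_force: [-0.4, -0.7, -0.2]
finger_gap: 0.0419
```

```bash
python3 k.py w8
python3 - <<'E'
from h import *
s=snapshot('scene');save('s8',cv2.resize(s['pixels'][130:280,230:430],None,fx=4,fy=4,interpolation=cv2.INTER_CUBIC))
E
```

```text
{'clock': np.float64(9.85), 'joint_pos': array([-0.3609,  0.0481,  0.5261,  1.7035, -0.025 ,  1.3902,  0.0066]), 'tcp_pos': array([ 0.525 , -0.1026,  0.2931]), 'ee_rot': array([2.3909, 2.0309, 0.0068]), 'contact_force': array([-0.4331, -0.6993, -0.2213]), 'finger_gap': np.float64(0.0419)}
```

View pics/w8.png

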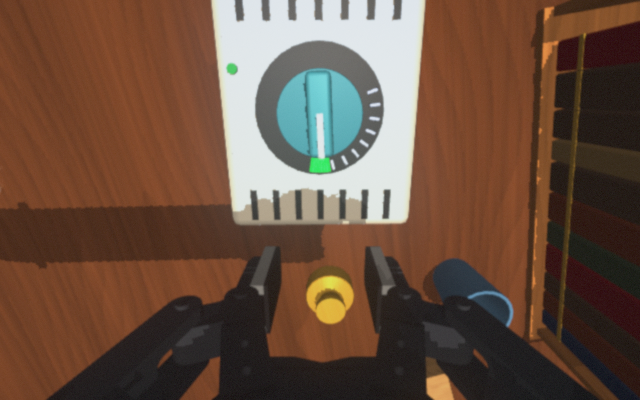

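View pics/s8.png

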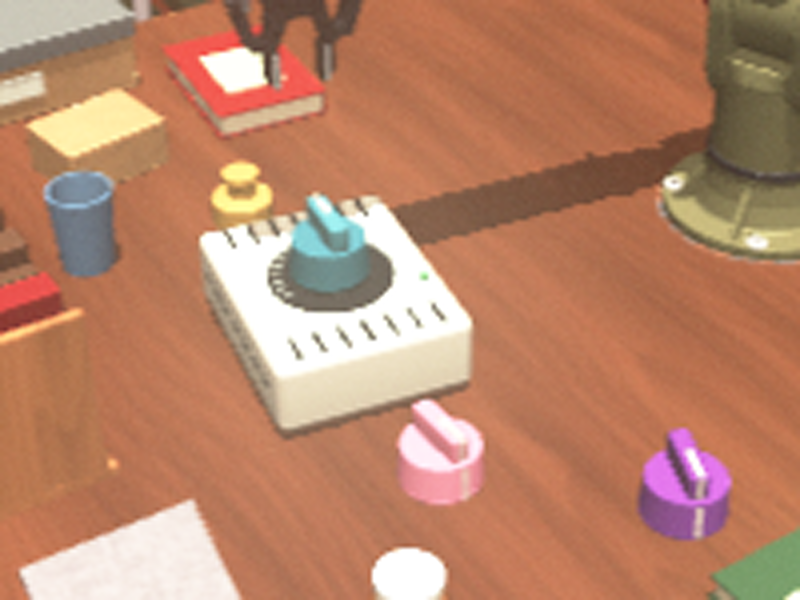

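The pointer ends at (320,157), with the green mark at (320,166). I'll check the angle, centring and height numerically.

Run:
```python
from h import *
d=np.load('pics/w8.npy',allow_pickle=True).item();s,o=d['s'],d['o'];c=cam(s,o);im=s['pixels']
save('z8',cv2.resize(im[35:185,250:390],None,fx=4,fy=4,interpolation=cv2.INTER_CUBIC))
hsv=cv2.cvtColor(im,cv2.COLOR_RGB2HSV)
def cen(m,roi):
    k=np.zeros_like(m);x0,y0,x1,y1=roi;k[y0:y1,x0:x1]=m[y0:y1,x0:x1];return k
k=cen(cv2.inRange(hsv,(45,100,60),(78,255,255)),(300,150,340,180));M=cv2.moments(k,True);g=toplane(c,(M['m10']/M['m00'],M['m01']/M['m00']),.088)
w=cen(cv2.inRange(hsv,(0,0,180),(180,60,255)),(305,105,335,156));p=cv2.findNonZero(w)[:,0]
P=np.array([toplane(c,q,.159)[:2] for q in p]);v=np.linalg.svd(P-P.mean(0))[2][0];v*=np.sign(v@[0,-1.])
S=np.array([.5347,-.0363]);m=g[:2]-S
print('pointer',np.arctan2(v[1],v[0]),'mark',np.arctan2(m[1],m[0]),g)
t=cen(cv2.inRange(hsv,(82,70,40),(102,255,255)),(265,60,375,170));cn=max(cv2.findContours(t,0,1)[0],key=cv2.contourArea);print(cv2.boundingRect(cn))
for z in(.131,.134,.147): 
  Q=np.array([toplane(c,q[0],z)[:2] for q in cn])*1000;print(z,cv2.minEnclosingCircle(Q.astype(np.float32)))
```

```text
pointer -1.6844540644796946 mark -1.729010882714963 [ 0.52622141 -0.08944127  0.088     ]
(276, 68, 87, 89)
0.131 ((534.942138671875, -37.46818923950195), 37.159202575683594)
0.134 ((534.972900390625, -37.34142303466797), 36.76051712036133)
0.147 ((535.1064453125, -36.79206848144531), 35.032833099365234)
```

View pics/z8.png

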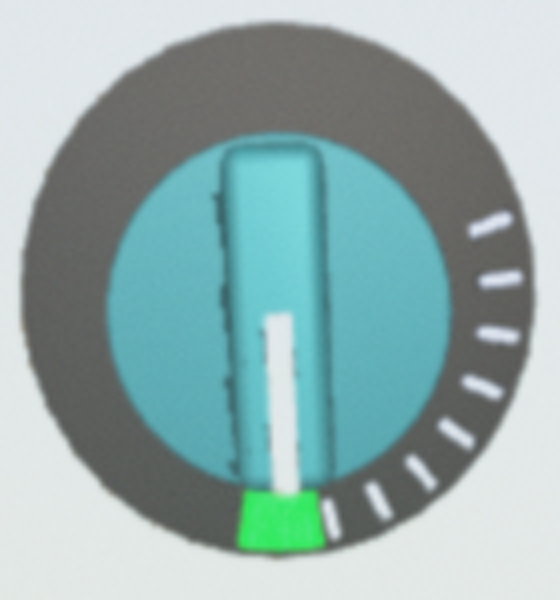

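```bash
python3 -c "
from h import *
o=get_obs();print(o['contact_force'],o['clock']);print(sign_off())"
```

```text
[ 0.45272609  0.77831041 -0.73145747] 9.95
the job is handed in; nothing more can be done
None
```

I put the teal knob back on the spindle with the flats matched, pressed it past the catch until it was home, and turned it clockwise about 41° to the green mark. I then let go, raised the arm clear and handed the job in at about 10 s.

- **Snapped home:** The upward force fell away as the knob passed the brass balls. The hand stopped where the knob's underside would be 90 mm above the desk, level with the boss. The knob did not shift in the grip while pressing, judging by the wrist pictures before and after.
- **Centring:** After release the wrist view put the knob about 1 mm from the spindle axis.
- **Pointer:** It reads -1.684 rad against -1.729 rad for the mark. That is about 2.6° off, inside the roughly 10° allowed.
- **Rest of the desk:** The last pictures showed the other things standing and in place, though I did not measure them one by one. Nothing was touching the gripper at hand-in.

- **Position disagreement:** The overhead camera's first positions differed from the wrist camera's by about 5 mm, so I used the wrist readings.
- **First press:** It met about 16 N with about 6 N of sideways force, and the knob snapped home only after small sideways corrections.
- **Height after release:** I checked this only from the apparent skirt size, which agrees with the knob being home to within about 3 mm. I made no separate height measurement.

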